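# Empty the sorter tray, then unlatch and hold up the herb press

### The arm

A 6-joint arm with a two-finger parallel gripper is mounted at the origin on the work surface. World frame = base frame: x ahead of the robot, y to its left, z up, the work surface at z = 0. Lengths are in m, angles in rad, forces in N, time in s.
With the tool pointing down it reaches from about 0.275 to 0.875 m from the base axis. Payload 12.5 kg.
Tool frame: the origin (TCP) lies midway between the tips of the shut fingers; the grasp point (between the pads) lies 19 mm behind it; z points along the fingers, y is the line along which they close (so a half turn about z gives the same grasp; the last joint's range is limited). The gripper opens to 85 mm and grips with 20 to 120 N. Pads are 22 mm wide; open, the fingers measure 114 mm over their backs; the gripper's body (76 mm by 85 mm) begins 54 mm behind the grasp point. The pads swing forward as they close: fully open they stand 13 mm farther back than shut.
Start: joints at [-1.204, 0.351, 1.652, -0, 1.139, -0.085], TCP at [0.24, -0.495, 0.201] pointing down, gripper open.
Joint ranges: [-2.75, 2.75], [-0.79, 2.1], [0.01, 2.65], [-1.57, 4.71], [0.07, 3.14], [-2.87, 2.87]. Speed limits (rad/s): [2.22, 2.22, 2.79, 3.14, 3.14, 3.14].

### API

Orientations are given as a rotation vector (axis times angle).
In Python, from rig import robot gives the robot as it stands. The module is installed in compiled form; this text tells all that it offers.
- The arm moves only by the tool arm_command, never from a script. Its argument "moves" is text: rows parted by semicolons, each of 7 numbers parted by spaces: the shift along the tool's x, y, z in m, then the turn, a rotation vector about the tool's x, y, z in rad, then the finger opening in m, from 0 to 0.0854. In form: dx dy dz rx ry rz fingers; .... A call has 1 to 12 rows; each row is the pose to reach, as a shift and turn from the pose commanded when the call began, along the tool's axes at that moment; what a row does not reach only later rows make up. A row lasts 1/10 s, in which the tool goes at most 50 mm and 8.59 degrees, less where a joint would pass 70% of its speed; a pose out of reach is approached as far as the arm can. A call with a gripper value outside its range is refused whole. The fingers move at their own pace and stop on an object; the grip force is fixed at half the most. Time passes only in rows, so rows that repeat a pose let the fingers close. It gives the time, the measured TCP pose, the force, the opening and the grip force at its end, in the units of the state.
- robot.read_state(): the state, without advancing time (a new reading comes with each control period).
- robot.grab_frame(name): name is "scene" or "top"; returns a dict with "img" (384x512x3 uint8, blue, green, red), "vertical_fov" (degrees; the focal length in pixels is half the picture's height over the tangent of half this angle, whatever the lens; pixels are square), "cx", "cy" (the principal point, pixels), "k1" (the pictures are not rectified: a ray, as slopes to the right and down, at radius r is drawn at 1 + k1 r^2 times it, then the intrinsics apply), "R" (3x3) and "t" (3): a world point X has camera coordinates R X + t. Camera axes: x right, y down, z forward; pixel columns grow to the right and rows downward; lengths in m; the calibration is good to about 2 mm. A picture is of the moment at which its call begins. There is no depth.
- robot.job_done(): hands the job in; it is judged then, once.
The state is a dict: "clock": time; "joints": joint angles; "qvel": joint speeds; "effort": joint torques, N m; "tcp_pos": TCP position; "eef_rot": TCP orientation; "ft_force": force on the tool from outside, world axes, zero at the start; "moment": the same for the moment, N m; "finger_gap": finger opening in m; "gripper_force": force on a finger pad.
Only numpy, scipy, OpenCV 4.12 (cv2) and the standard library are available. Lean on these libraries where they do the work, as an engineer would, in place of code of your own. Each camera call takes 0.05 s, during which the arm holds its last target. There are 200 camera calls.

### The job

Get the herb press ready for loading: raise the tray's wooden handle so that all four root chunks slide off into the white bowl at its lip, then let the tray go. Then pull the press's orange latch sideways against its spring while the arm is still down, lift the arm off its ball to about 30 degrees, and finish still holding it there, steady, so that the cup can be filled. Leave the bowl and the other things on the table where they stand.

Things in the scene. Friction and masses are not known exactly. Their poses are not given: they have to be found in the camera images.
- stand: fixed light-blue stand of the tilting tray; origin on the table; x axis runs level from the bowl end towards the tray's handle end (roughly away from the robot), z up. Base plate 120 x 140 mm, stand 110 mm high.
- tray_hinge (a point): midpoint of the tray's hinge line, 98 mm above the table, beneath the tray's open lip; the hinge line runs along the stand's y axis.
- tray (a joint): tilt of the steel tray in rad: 0 level, up to 1.15; grows as the handle end is raised, so that the tray pours over its open lip into the bowl. Tray inside 143 x 100 mm, walls 22 mm high on three sides, floor 102 mm above the table when level, 0.35 kg; let go, it sinks back level by itself within about two seconds. The pieces slide once it is tipped past 0.45 to 0.65 rad; 0.95 or more empties it.
- tray_handle (a point): centre of the tray's dark wooden bar handle: round, 12 mm thick, 104 mm long along the stand's y axis, held at its two ends by steel rods; it lies 180 mm from the hinge along the tray and 32 mm above it (130 mm above the table when level), 45 mm free to the tray's rear wall. Axes are the tray's own: x towards the handle, z up when level.
- bowl_rim (a point): centre of the mouth of the white ceramic bowl under the tray's lip: 150 mm across, 65 mm high, loose, 0.4 kg.
- root1_center (a point): centre of a chunk of dried root, block 28 x 22 x 18 mm, about 18 g, lying loose in the tray.
- root2_center (a point): centre of a chunk of dried root, round slice 26 mm across, 18 mm high, about 18 g, lying loose in the tray.
- root3_center (a point): centre of a chunk of dried root, block 28 x 22 x 18 mm, about 18 g, lying loose in the tray.
- root4_center (a point): centre of a chunk of dried root, round slice 26 mm across, 18 mm high, about 18 g, lying loose in the tray.
- press: fixed herb press; origin on the table in the middle of its 320 x 120 x 15 mm wooden base; x axis runs from the arm's hinge to the ball (roughly away from the robot), y to the latch's side, z up. A steel ball (36 mm) stands 120 mm along +x from the origin, its centre 88 mm above the table; the white cup under the arm has its rim 70 mm above the table.
- press_hinge (a point): middle of the hinge of the blue press arm, 100 mm above the table, 100 mm along -x from the press's origin; the hinge line runs along the press's y axis. Axes are the arm's own.
- press_arm (a joint): angle of the blue press arm in rad: 0 down on the ball, up to 1.0; it grows as the ball end rises. The arm (0.6 kg, 24 mm wide, coupler 52 x 47 mm over the ball, 220 mm from the hinge, top 114 mm above the table) falls back down when not held.
- latch (a joint): how far the orange latch is pulled, in m: 0 locked, 0.016 at its stop; it slides along +y of the press, away from the arm, and rides up with the arm. Its steel bolt grips under the ball and frees it from 0.009 on. The spring pulls back with 2.4 N at 0 and 7.2 N at the stop; below 0.009 the arm cannot rise.
- latch_pull (a point): grip point of the orange latch tab: an upright plate 12 mm thick along the press's y axis, 30 mm along its x axis, from 70 to 145 mm above the table when down; this point is in its middle, 15 mm below its top edge. It lies 220 mm from the hinge along the arm, 62 mm to +y (locked) and 30 mm above the hinge; 32 mm free between tab and coupler. Axes are the arm's own. The tab is stiff enough to lift the arm by.
- mortar: small white ceramic mortar bowl, 84 mm across, 50 mm high; origin at its underside; to be left alone.
- dish: small blue ceramic dish, 68 mm across, 26 mm high; origin at its underside; to be left alone.
- white_bowl: empty white bowl, 120 mm across, 55 mm high, not the one at the tray; origin at its underside; to be left alone.
- saucepan: small steel saucepan, 124 mm across, 60 mm high, with a wooden handle; origin at its underside; to be left alone.
- jar: amber glass jar, 70 mm across, 90 mm high; origin at its underside; to be left alone.
- pestle: white ceramic pestle lying down, 105 mm long, 28 mm thick; to be left alone.
- scoop: spoon lying on the table; to be left alone.

How it is judged:
On the way, in this order (a step that is already met when the one before it is completed fails the run):
1. all four root chunks are in the bowl at the tray's lip, the press arm still down (horizontal distance between each of root1_center, root2_center, root3_center, root4_center and bowl_rim below 0.072 m and z of each of root1_center, root2_center, root3_center, root4_center in the frame of bowl_rim below 0.005 m and height (world z) of each of root1_center, root2_center, root3_center, root4_center above 0.005 m and value of joint press_arm below 0.05 rad), for 0.2 s.
2. the latch is pulled sideways while the arm is still down (value of joint latch above 0.007 m and value of joint press_arm below 0.06 rad), for 0.1 s.
3. the arm is lifted off the ball (value of joint press_arm above 0.4 rad and contact force between the fingers and press_arm above 1 N), for 0.2 s.
At the end, for the whole second after the job is handed in: All four root chunks lie in the upright bowl (within 72 mm of its axis and no higher than its rim), the tray is let go, and the fingers hold the press arm (contact over 1 N) still at 0.40 to 0.70 rad (23 to 40 degrees) (all of step 3 and horizontal distance between each of root1_center, root2_center, root3_center, root4_center and bowl_rim below 0.072 m and z of each of root1_center, root2_center, root3_center, root4_center in the frame of bowl_rim below 0.005 m and height (world z) of each of root1_center, root2_center, root3_center, root4_center above 0.005 m and value of joint press_arm below 0.7 rad and velocity of joint press_arm between -0.08 and 0.08 rad/s and contact force between the fingers and tray below 0.2 N and angle between bowl_rim's own z axis and vertical below 0.15 rad); the arm keeps its last pose, push and grip.
It fails at once if a bystander is moved more than 30 mm (distance of any of mortar, dish, white_bowl, saucepan, jar, pestle, scoop from where it was at the start of the episode above 0.03 m).
It fails at once if the bowl at the tray is pushed more than 40 mm (distance of bowl_rim from where it was at the start of the episode above 0.04 m).
It also fails if it takes over 51 s, if anything falls off the work surface, if the arm or the gripper's body presses on something with over 40 N, if the wrist force passes 120 N, or if a joint passes its speed limit or range.

## Working session

There is one attempt and no reset: what is moved stays moved. The work goes in short steps, Python scripts to look and compute and a tool call to move; the robot and the scene stay as the last step left them, time stands still between calls to the robot, and variables do not carry over. Pictures are saved under pics/ and viewed, at most 10 in all, crops included, and the job is handed in when it is done.

Besides the shell and the picture viewer there is one more tool, called after "Call:" as a command line: name --argument value ..., lists and objects as JSON in quotes. arm_command: Moves the arm, as the interface text tells. Its arguments: {"type":"object","properties":{"moves":{"type":"string"}},"required":["moves"]}

```bash
mkdir -p pics
cat > h.py <<'E'
import numpy as np, cv2
from rig import robot
def K(f):
    h=f["img"].shape[0]; F=h/2/np.tan(np.radians(f["vertical_fov"]/2)); return np.array([[F,0,f["cx"]],[0,F,f["cy"]],[0,0,1.]])
def ray(f,uv):
    k=K(f); d=np.array([(uv[0]-k[0,2])/k[0,0],(uv[1]-k[1,2])/k[0,0]]); s=d.copy()
    for _ in range(20): s=d/(1+f["k1"]*(s@s))
    R=np.array(f["R"]); return -R.T@np.array(f["t"]), R.T@np.array([*s,1])
def onplane(f,uv,z):
    c,d=ray(f,uv); return c+d*(z-c[2])/d[2]
def proj(f,X):
    p=np.array(f["R"])@np.array(X)+np.array(f["t"]); s=p[:2]/p[2]; s=s*(1+f["k1"]*(s@s)); k=K(f); return s*k[0,0]+k[:2,2]
def two(f1,a,f2,b):
    c1,d1=ray(f1,a); c2,d2=ray(f2,b)
    A=np.stack([d1,-d2],1); x=np.linalg.lstsq(A,c2-c1,rcond=None)[0]
    p=c1+d1*x[0]; q=c2+d2*x[1]; return (p+q)/2,np.linalg.norm(p-q)
E
python3 - <<'E'
from h import *
for n in("scene","top"):
    f=robot.grab_frame(n); cv2.imwrite(f"pics/{n}0.png",cv2.resize(f["img"],(800,600),interpolation=cv2.INTER_CUBIC)); np.save(n+"0.npy",f,allow_pickle=True)
    print(n,f["vertical_fov"],f["cx"],f["cy"],f["k1"],-np.array(f["R"]).T@f["t"])
print(robot.read_state())
E
```

```text
scene 42.30690545880273 250.45539286340738 189.31816000675224 -0.00797871653897584 [ 1.16966759 -0.76798689  1.14946865]
top 49.292331008964894 256.7602168995602 190.07577953384805 -0.046595091163277695 [0.35015556 0.00809736 1.24430788]
{'clock': 0.1, 'joints': array([-1.20363513e+00,  3.51165067e-01,  1.65234089e+00, -6.89883827e-06,
        1.13910525e+00, -8.45714702e-02]), 'qvel': array([ 1.13747549e-04, -9.88208947e-04, -2.56702397e-03, -8.36713925e-05,
       -4.83779357e-04, -4.87907666e-04]), 'effort': array([ 2.14293679e-03, -5.06829035e+01, -2.91873479e+01, -1.92954116e-05,
        2.65143542e-03, -9.70016089e-06]), 'tcp_pos': array([ 0.24000868, -0.49451298,  0.20052904]), 'eef_rot': array([-3.06081468e+00, -7.03340895e-01,  2.34979128e-04]), 'ft_force': array([0.20154556, 0.07382438, 0.16430155]), 'moment': array([ 0.02568706,  0.03362675, -0.01113553]), 'gripper_force': 0.0, 'finger_gap': 0.08546047463008281}
```

View pics/scene0.png

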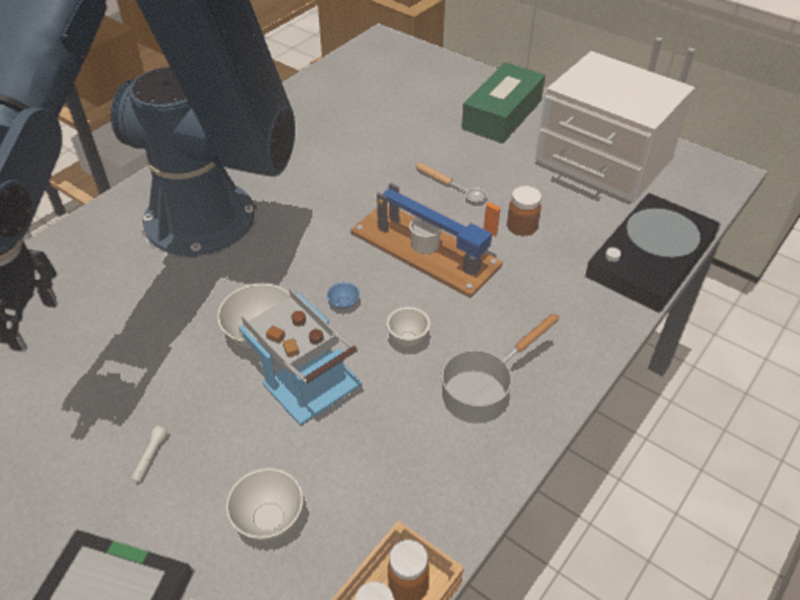

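View pics/top0.png

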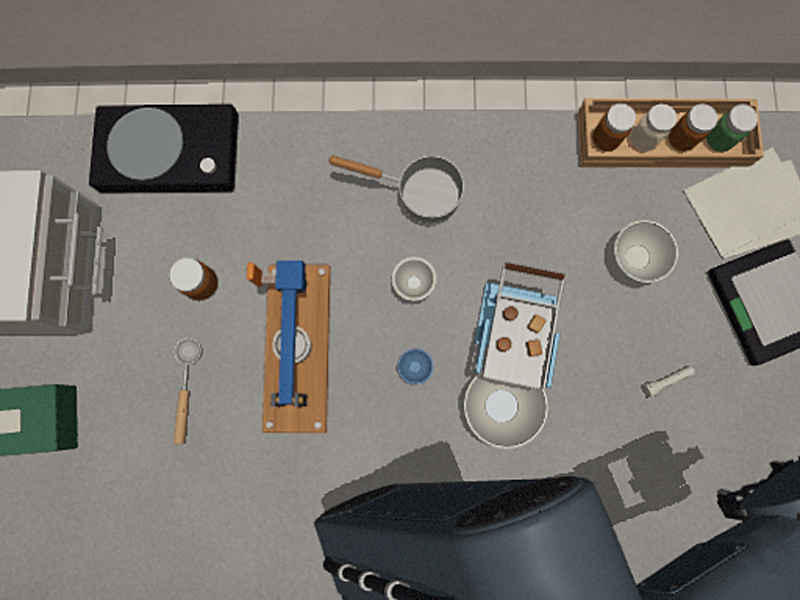

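The top view shows the tray handle at about (535,271), the latch tab at (254,273), the jar at (192,278) and the bowl at (505,408). In the scene view the handle is at (330,363) and the tab at (492,219). Next I measure these from both views using masks.

```bash
cat > m.py <<'E'
from h import *
S=np.load("scene0.npy",allow_pickle=True).item();T=np.load("top0.npy",allow_pickle=True).item()
s=512/800
def mask(f,lo,hi,box):
    hsv=cv2.cvtColor(f["img"],cv2.COLOR_BGR2HSV); m=cv2.inRange(hsv,np.array(lo),np.array(hi)); b=(np.array(box)*s).astype(int)
    o=np.zeros_like(m); o[b[1]:b[3],b[0]:b[2]]=m[b[1]:b[3],b[0]:b[2]]
    n,l,st,_=cv2.connectedComponentsWithStats(o); k=1+np.argmax(st[1:,4]); return (l==k).astype(np.uint8)
def rect(m):
    ys,xs=np.nonzero(m); p=np.stack([xs,ys],1).astype(np.float32); c=p.mean(0); r=cv2.minAreaRect(p); return c,r,len(p)
def ends(r):
    b=cv2.boxPoints(r); 
    if np.linalg.norm(b[0]-b[1])<np.linalg.norm(b[1]-b[2]): e=[(b[0]+b[1])/2,(b[2]+b[3])/2]
    else: e=[(b[1]+b[2])/2,(b[3]+b[0])/2]
    return sorted(e,key=lambda q:q[0])
hs=mask(S,(0,60,20),(14,255,110),(298,335,365,388)); ht=mask(T,(0,60,20),(14,255,110),(495,255,575,285))
cs,rs,ns=rect(hs); ct,rt,nt=rect(ht); print("handle",cs,rs,ns,ct,rt,nt)
es,et=ends(rs),ends(rt)
for a,b in zip(es,et): print("end",two(S,a,T,b))   # scene left = ? top left
for a,b in zip(es,et[::-1]): print("endx",two(S,a,T,b))
print("mid",two(S,cs,T,ct))
ls=mask(S,(3,150,120),(16,255,255),(480,195,502,242)); lt=mask(T,(3,150,120),(16,255,255),(240,255,268,292))
cs,rs,ns=rect(ls);ct,rt,nt=rect(lt); print("latch",cs,rs,ns,ct,rt,nt, two(S,cs,T,ct), onplane(T,ct,.11))
for nm,f,m in(("S",S,ls),("T",T,lt)): print(nm,cv2.boxPoints(rect(m)[1]))
# blue arm, wood base
at=mask(T,(105,120,40),(125,255,255),(265,255,310,410)); print("arm",rect(at))
wt=mask(T,(8,80,60),(20,255,220),(255,255,335,440)); r=rect(wt)[1]; print("base",[onplane(T,q,.015) for q in cv2.boxPoints(r)], onplane(T,r[0],.015))
st=mask(T,(95,60,60),(106,255,255),(470,275,565,395)); print("stand",rect(st))
E
python3 m.py
python3 - <<'E'
from h import *
o=[]
for n,b in(("scene",(280,320,380,400)),("top",(490,250,580,300)),("top",(235,250,315,310)),("scene",(440,190,520,260))):
    f=np.load(n+"0.npy",allow_pickle=True).item(); b=(np.array(b)*.64).astype(int); c=f["img"][b[1]:b[3],b[0]:b[2]]; print(b); o.append(cv2.resize(c,(400,300),interpolation=cv2.INTER_NEAREST))
cv2.imwrite("pics/crops.png",np.vstack([np.hstack(o[:2]),np.hstack(o[2:])]))
E
```

```text
handle [211.66667 232.16216] ((211.6370849609375, 232.2108917236328), (3.060319185256958, 36.89152145385742), 56.97612762451172) 111 [341.66165 173.21053] ((341.4615173339844, 173.19229125976562), (37.85041046142578, 3.3339736461639404), 11.309932708740234) 133
end (array([ 0.57843437, -0.19518006,  0.08524179]), np.float64(0.08972624422556477))
end (array([ 0.5959445, -0.2135668,  0.1835197]), np.float64(0.08297534888213265))
endx (array([ 0.57660291, -0.25373972,  0.13017778]), np.float64(0.001189767571366756))
endx (array([ 0.59694235, -0.15388666,  0.13046742]), np.float64(0.00010486813606316016))
mid (array([ 0.58664057, -0.2044554 ,  0.13035644]), np.float64(0.00047864657642623373))
latch [314.344 138.872] ((314.0867004394531, 139.43641662597656), (7.754916667938232, 18.627004623413086), 8.746162414550781) 125 [159.93333 173.06667] ((160.0, 173.0), (10.0, 4.0), 90.0) 45 (array([0.5882908 , 0.29183081, 0.11246247]), np.float64(0.009973984427708592)) [0.59247003 0.29623113 0.11      ]
S [[308.83813 148.05202]
 [311.67053 129.64162]
 [319.33527 130.82082]
 [316.50287 149.23122]]
T [[158. 168.]
 [162. 168.]
 [162. 178.]
 [158. 178.]]
arm (array([184.25394, 205.86359], dtype=float32), ((186.0, 212.5), (18.0, 91.0), 0.0), 953)
base [array([0.30776416, 0.28631597, 0.015     ]), array([0.62808779, 0.28985706, 0.015     ]), array([0.62465571, 0.16572417, 0.015     ]), array([0.30554029, 0.1672461 , 0.015     ])] [0.46326845 0.22699467 0.015     ]
stand (array([310.44913, 205.0273 ], dtype=float32), ((309.47357177734375, 209.30755615234375), (8.661561012268066, 58.05088806152344), 10.619654655456543), 403)
[179 204 243 256]
[313 160 371 192]
[150 160 201 198]
[281 121 332 166]
```

View pics/crops.png

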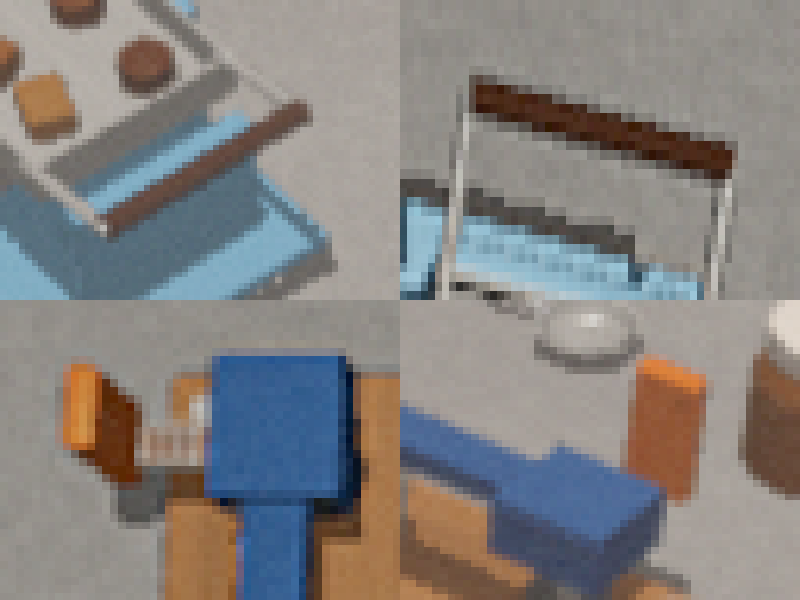

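The crops show the handle bar ends cleanly, and the tab's bright top strip at about (159.9,173) in the top view and (314.7,131.7) in the scene view. The handle midpoint height of 0.130 m agrees with the text.

```bash
cat > rel.py <<'E'
from h import *
from scipy.spatial.transform import Rotation as Ro
def R_of(yax, z=(0,0,-1)):
    z=np.array(z,float);y=np.array(yax,float);y/=np.linalg.norm(y);return np.stack([np.cross(y,z),y,z],1)
def rel(p,R,p0=None,R0=None):
    s=robot.read_state()
    if p0 is None: p0=s["tcp_pos"];R0=Ro.from_rotvec(s["eef_rot"]).as_matrix()
    return np.round(np.r_[R0.T@(np.array(p)-p0),Ro.from_matrix(R0.T@R).as_rotvec()],4)
E
python3 - <<'E'
from rel import *
S=np.load("scene0.npy",allow_pickle=True).item();T=np.load("top0.npy",allow_pickle=True).item()
print("tab",two(S,(314.7,131.7),T,(159.9,173)),onplane(T,(159.9,173),.145),onplane(S,(314.7,131.7),.145))
for c in((212,357),(347,357),(347,497),(212,497)): print("coupler",onplane(T,(150+c[0]/7.84-.5,160+(c[1]-300)/7.89-.5),.114))
R0=Ro.from_rotvec(robot.read_state()["eef_rot"]).as_matrix();print(R0)
sx=np.array([.980,-.199,0]); 
for s in(1,-1): print(rel([.5866,-.204,.24],R_of(s*sx)))
c=(np.array([505,408])*.64); b=onplane(T,c,.065); print("bowl",b,"hinge",np.array([.5866,-.204])-.18*sx[:2])
E
```

```text
tab (array([0.58507627, 0.2874568 , 0.14164117]), np.float64(0.0022220342038727237)) [0.58517754 0.28743893 0.145     ] [0.58648427 0.28283092 0.145     ]
coupler [0.60948509 0.24937966 0.114     ]
coupler [0.60931068 0.20125565 0.114     ]
coupler [0.55920208 0.19991077 0.114     ]
coupler [0.55930843 0.24767525 0.114     ]
[[ 8.99690854e-01  4.36527467e-01 -3.71476416e-04]
 [ 4.36527618e-01 -8.99690357e-01  9.48419661e-04]
 [ 7.97974826e-05 -1.01544421e-03 -9.99999481e-01]]
[ 4.386e-01 -1.101e-01 -3.930e-02 -9.000e-04 -5.000e-04 -9.187e-01]
[ 4.3860e-01 -1.1010e-01 -3.9300e-02 -6.0000e-04  1.1000e-03  2.2229e+00]
bowl [ 0.35098475 -0.15781544  0.065     ] hinge [ 0.4102  -0.16818]
```

Call:
arm_command --moves "0.4386 -0.1101 -0.01 0 0 -0.9187 0.045; 0.4386 -0.1101 -0.01 0 0 -0.9187 0.045; 0.4386 -0.1101 -0.01 0 0 -0.9187 0.045; 0.4386 -0.1101 -0.01 0 0 -0.9187 0.045; 0.4386 -0.1101 -0.01 0 0 -0.9187 0.045; 0.4386 -0.1101 -0.01 0 0 -0.9187 0.045; 0.4386 -0.1101 -0.01 0 0 -0.9187 0.045; 0.4386 -0.1101 -0.01 0 0 -0.9187 0.045; 0.4386 -0.1101 -0.01 0 0 -0.9187 0.045; 0.4386 -0.1101 -0.01 0 0 -0.9187 0.045; 0.4386 -0.1101 -0.01 0 0 -0.9187 0.045; 0.4386 -0.1101 -0.01 0 0 -0.9187 0.045"

```text
clock: 1.3
tcp_pos: [0.5858, -0.2049, 0.2107]
eef_rot: [-2.432, -1.987, 0.001]
ft_force: [0.2, -0.3, -0.4]
finger_gap: 0.0452
gripper_force: 0.0
```

Run:
```python
from rel import *
print(robot.read_state()["joints"],robot.read_state()["clock"])
sx=np.array([.980,-.199,0]); print(rel([.5866,-.204,.111],R_of(sx)))
f=robot.grab_frame("scene"); cv2.imwrite("pics/s1.png",cv2.resize(f["img"][180:310,120:290],(800,600)))
```

```text
[-4.11285832e-01  4.71244375e-01  1.44622306e+00 -3.07366593e-04
  1.22502708e+00 -2.10327995e-01] 1.3
[ 0.001   0.0007  0.0997 -0.0009  0.0001 -0.0005]
```

View pics/s1.png

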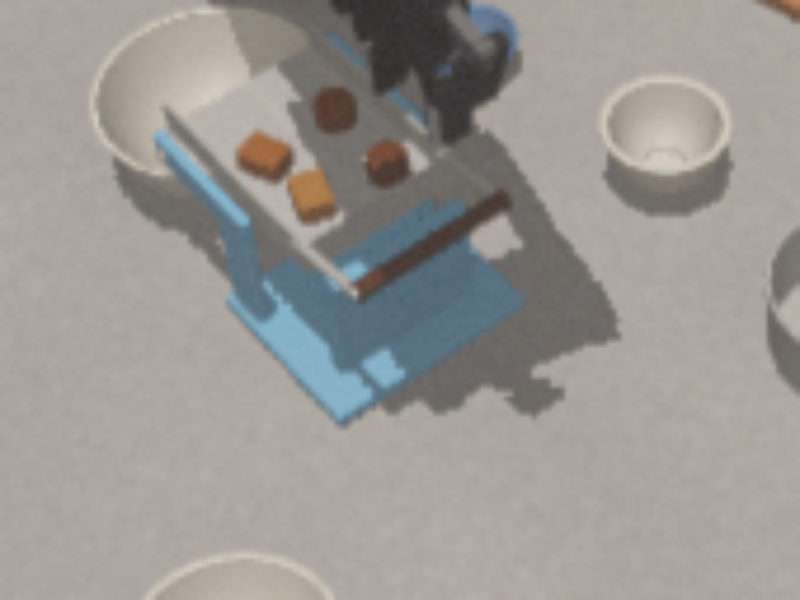

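The gripper hangs above the bar, with the fingers on either side of it across the bar. Lowering and closing.

Call:
arm_command --moves "0.001 0.0007 0.05 0 0 0 0.045; 0.001 0.0007 0.085 0 0 0 0.045; 0.001 0.0007 0.1 0 0 0 0.045; 0.001 0.0007 0.1 0 0 0 0.045; 0.001 0.0007 0.1 0 0 0 0.005; 0.001 0.0007 0.1 0 0 0 0.005; 0.001 0.0007 0.1 0 0 0 0.005; 0.001 0.0007 0.1 0 0 0 0.005; 0.001 0.0007 0.1 0 0 0 0.005; 0.001 0.0007 0.1 0 0 0 0.005"

```text
clock: 2.35
tcp_pos: [0.5876, -0.2034, 0.1112]
eef_rot: [2.432, 1.988, 0.0]
ft_force: [-0.3, 0.1, -0.9]
finger_gap: 0.0052
gripper_force: 0.0
```

Run:
```python
from rel import *
s=robot.read_state();p0=s["tcp_pos"];R0=Ro.from_rotvec(s["eef_rot"]).as_matrix();print(s["ft_force"],s["finger_gap"])
g=np.array([0,0,-.019])  # grasp in tool
# hinge in tool frame at start, relative TCP: grasp - 0.18 y + 0.032 z(down)
h=g+np.array([0,-.18,.032])
for th in np.arange(.1,1.051,.1):
    M=Ro.from_rotvec([-th,0,0]).as_matrix(); print(round(th,2),np.round(h+M@(-h),4))
```

```text
[-0.31094316  0.0950186  -0.88023713] 0.005180313999317138
0.1 [ 0.     -0.0022 -0.0179]
0.2 [ 0.     -0.0062 -0.0355]
0.3 [ 0.     -0.0119 -0.0526]
0.4 [ 0.     -0.0193 -0.0691]
0.5 [ 0.     -0.0283 -0.0847]
0.6 [ 0.     -0.0388 -0.0994]
0.7 [ 0.     -0.0507 -0.1129]
0.8 [ 0.     -0.0639 -0.1252]
0.9 [ 0.     -0.0783 -0.1361]
1.0 [ 0.     -0.0937 -0.1455]
```

The fingers closed to 5 mm with no force, so the bar isn't between them. I'll look.

Run:
```python
from rel import *
f=robot.grab_frame("scene"); t=robot.grab_frame("top")
np.save("s2.npy",f,allow_pickle=True);np.save("t2.npy",t,allow_pickle=True)
a=cv2.resize(f["img"][180:280,150:283],(400,300),interpolation=cv2.INTER_NEAREST);b=cv2.resize(t["img"][130:230,280:413],(400,300),interpolation=cv2.INTER_NEAREST)
cv2.imwrite("pics/s2.png",np.hstack([a,b]))
for X in([.5866,-.204,.13],[.577,-.2537,.13],[.597,-.1539,.13],robot.read_state()["tcp_pos"]): print(proj(f,X),proj(t,X))
```

```text
[211.68772525 232.14211422] [341.40481002 173.19331736]
[196.06993591 242.39602939] [359.81690264 176.62763941]
[227.10407365 222.28643744] [322.8700543  169.48411406]
[212.57547342 236.65484285] [339.92462417 174.28298448]
```

View pics/s2.png

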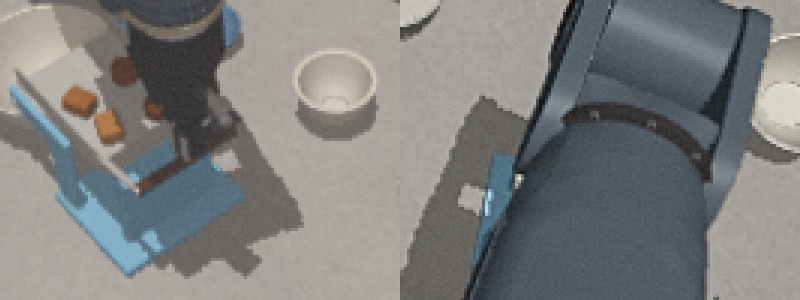

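Run:
```python
from rel import *
f=np.load("s2.npy",allow_pickle=True).item()
c=cv2.resize(f["img"][205:255,185:252],None,fx=11,fy=11,interpolation=cv2.INTER_CUBIC)
c=cv2.convertScaleAbs(c,alpha=1.8,beta=10)
cv2.imwrite("pics/s3.png",c)
```

```text
(no output)
```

View pics/s3.png

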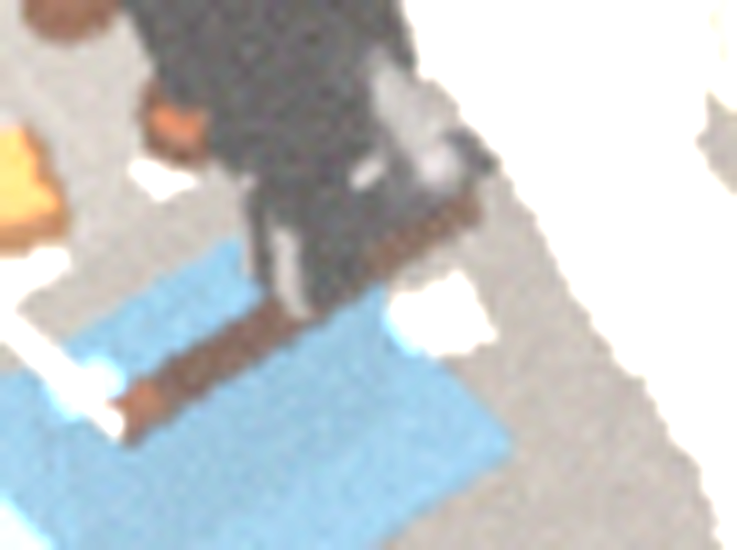

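Run:
```python
from rel import *
f=np.load("s2.npy",allow_pickle=True).item()
sx=np.array([.98,-.199,0]);sy=np.array([.199,.98,0])
print("s1 tips obs (204,199.5) (216.7,210.3)")
for z in(.2107,.22,.23):
  for d in(-.03,.03): print(z,d,proj(f,np.array([.5858,-.2049,z])+sx*d))
print("s2 front tip obs (212.7,233.6)")
for z in(.111,.12,.13,.14):
  for d in (0,.01): print(z,d,[proj(f,np.array([.5876,-.2034,z])+sx*d+sy*w).round(1) for w in(-.011,.011)])
s=robot.read_state();print(s)
```

```text
s1 tips obs (204,199.5) (216.7,210.3)
0.2107 -0.03 [201.92628621 205.21223568]
0.2107 0.03 [216.46294895 219.11879799]
0.22 -0.03 [201.63226392 202.76164441]
0.22 0.03 [216.24253312 216.68232772]
0.23 -0.03 [201.31253363 200.09659596]
0.23 0.03 [216.00277191 214.03183544]
s2 front tip obs (212.7,233.6)
0.111 0 [array([209.3, 238.8]), array([215.9, 234.5])]
0.111 0.01 [array([211.6, 241.1]), array([218.2, 236.8])]
0.12 0 [array([209. , 236.7]), array([215.7, 232.4])]
0.12 0.01 [array([211.3, 239. ]), array([218. , 234.7])]
0.13 0 [array([208.8, 234.4]), array([215.5, 230. ])]
0.13 0.01 [array([211.1, 236.7]), array([217.8, 232.3])]
0.14 0 [array([208.5, 232. ]), array([215.2, 227.6])]
0.14 0.01 [array([210.8, 234.3]), array([217.6, 229.9])]
{'clock': 2.45, 'joints': array([-4.08160232e-01,  5.77472391e-01,  1.53550177e+00,  2.72536554e-05,
        1.02861020e+00, -2.07881125e-01]), 'qvel': array([-3.34789036e-05,  1.37241553e-03,  1.29582861e-03,  1.01697844e-03,
        9.45607135e-04,  3.17773877e-04]), 'effort': array([ 1.99584312e-03, -6.12918520e+01, -2.71606547e+01, -7.82696770e-05,
        2.17853893e-03, -1.20533678e-04]), 'tcp_pos': array([ 0.5875611 , -0.203419  ,  0.11101287]), 'eef_rot': array([-2.43240647e+00, -1.98821076e+00, -3.85550394e-05]), 'ft_force': array([-0.84378203, -0.37702365,  0.03955381]), 'moment': array([-0.03753745,  0.01673463, -0.03760485]), 'gripper_force': 0.0, 'finger_gap': 0.0049326230711873335}
```

The picture suggests the fingertips end right at the bar, about 25 mm higher than the stated TCP would put them. There is free space under the bar, so I'll open, go 24 mm deeper and close again.

Call:
arm_command --moves "0 0 0 0 0 0 0.045; 0 0 0 0 0 0 0.045; 0 0 0 0 0 0 0.045; 0 0 0.012 0 0 0 0.045; 0 0 0.024 0 0 0 0.045; 0 0 0.024 0 0 0 0.005; 0 0 0.024 0 0 0 0.005; 0 0 0.024 0 0 0 0.005; 0 0 0.024 0 0 0 0.005; 0 0 0.024 0 0 0 0.005"

```text
clock: 3.45
tcp_pos: [0.5857, -0.203, 0.0866]
eef_rot: [-2.429, -1.986, 0.004]
ft_force: [-8.7, 1.3, 1.8]
finger_gap: 0.0097
gripper_force: 58.6
```

Run:
```python
from rel import *
f=robot.grab_frame("scene")
c=cv2.resize(f["img"][195:260,170:257],None,fx=9,fy=9,interpolation=cv2.INTER_CUBIC)
cv2.imwrite("pics/s4.png",cv2.convertScaleAbs(c,alpha=1.8,beta=10))
```

```text
(no output)
```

View pics/s4.png

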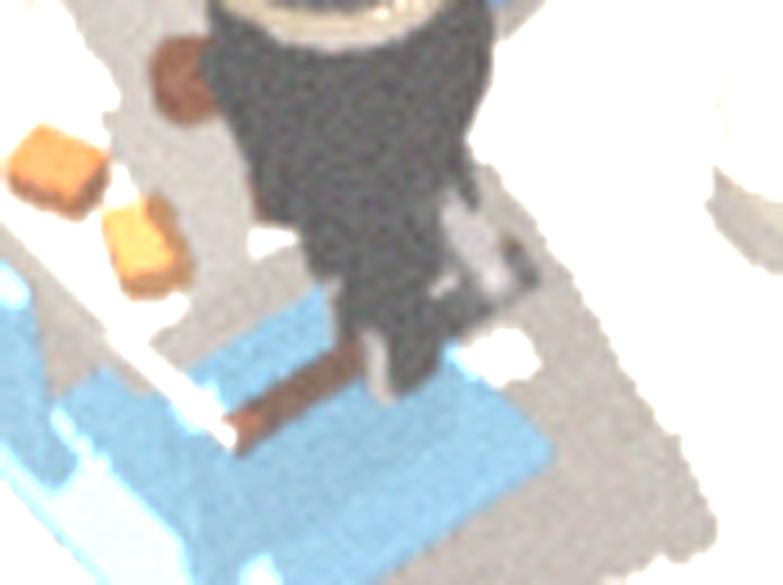

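The bar is now firmly between the pads (58 N, fingertips below the bar). For the tilt I'll compute the arc about the hinge with the true offset.

Run:
```python
from rel import *
h=np.array([0,-.18,.032-.0434])
for th in np.arange(.1,1.051,.05):
    M=Ro.from_rotvec([-th,0,0]).as_matrix(); print(round(th,2),np.round(h+M@(-h),4)[1:])
```

```text
0.1 [ 0.0002 -0.018 ]
0.15 [-0.0003 -0.027 ]
0.2 [-0.0013 -0.036 ]
0.25 [-0.0028 -0.0449]
0.3 [-0.0047 -0.0537]
0.35 [-0.007  -0.0624]
0.4 [-0.0098 -0.071 ]
0.45 [-0.013  -0.0794]
0.5 [-0.0166 -0.0877]
0.55 [-0.0206 -0.0958]
0.6 [-0.025  -0.1036]
0.65 [-0.0298 -0.1113]
0.7 [-0.035  -0.1186]
0.75 [-0.0405 -0.1258]
0.8 [-0.0464 -0.1326]
0.85 [-0.0526 -0.1391]
0.9 [-0.0592 -0.1453]
0.95 [-0.066  -0.1512]
1.0 [-0.0732 -0.1567]
1.05 [-0.0805 -0.1619]
```

Call:
arm_command --moves "0 0.0001 -0.009 -0.05 0 0 0.005; 0 0.0002 -0.018 -0.1 0 0 0.005; 0 -0.0003 -0.027 -0.15 0 0 0.005; 0 -0.0013 -0.036 -0.2 0 0 0.005; 0 -0.0028 -0.0449 -0.25 0 0 0.005; 0 -0.0047 -0.0537 -0.3 0 0 0.005; 0 -0.007 -0.0624 -0.35 0 0 0.005; 0 -0.0098 -0.071 -0.4 0 0 0.005; 0 -0.0098 -0.071 -0.4 0 0 0.005"

```text
clock: 4.4
tcp_pos: [0.5761, -0.2009, 0.1578]
eef_rot: [2.176, 1.779, 0.36]
ft_force: [-4.2, -0.0, -5.1]
finger_gap: 0.0093
gripper_force: 59.4
```

Forces are low, so I continue by another 0.6 rad and then wait.

Call:
arm_command --moves "0 0.0001 -0.009 -0.05 0 0 0.005; 0 -0.0003 -0.027 -0.15 0 0 0.005; 0 -0.0028 -0.0449 -0.25 0 0 0.005; 0 -0.007 -0.0624 -0.35 0 0 0.005; 0 -0.013 -0.0794 -0.45 0 0 0.005; 0 -0.0206 -0.0958 -0.55 0 0 0.005; 0 -0.025 -0.1036 -0.6 0 0 0.005; 0 -0.025 -0.1036 -0.6 0 0 0.005; 0 -0.025 -0.1036 -0.6 0 0 0.005; 0 -0.025 -0.1036 -0.6 0 0 0.005; 0 -0.025 -0.1036 -0.6 0 0 0.005; 0 -0.025 -0.1036 -0.6 0 0 0.005"

```text
clock: 5.6
tcp_pos: [0.5153, -0.1884, 0.2429]
eef_rot: [1.743, 1.426, 0.777]
ft_force: [-2.8, 3.8, -6.6]
finger_gap: 0.0096
gripper_force: 60.3
```

Run:
```python
from rel import *
f=robot.grab_frame("scene");t=robot.grab_frame("top")
a=cv2.resize(f["img"][150:270,110:270],(400,300));b=cv2.resize(t["img"][140:300,260:420],(400,300))
cv2.imwrite("pics/s5.png",np.hstack([a,b]))
```

```text
(no output)
```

View pics/s5.png

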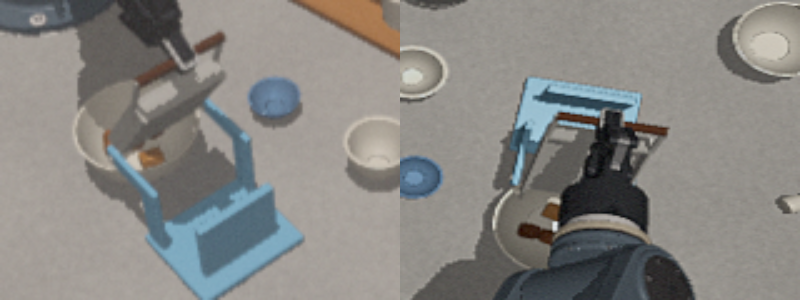

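The tray is steep and appears empty, with chunks visible in the bowl. I'll lower it back along the same arc and release.

Call:
arm_command --moves "0 -0.0028 0.0224 0.125 0 0 0.005; 0 -0.0084 0.0442 0.25 0 0 0.005; 0 -0.0167 0.0651 0.375 0 0 0.005; 0 -0.0275 0.0849 0.5 0 0 0.005; 0 -0.0407 0.1031 0.625 0 0 0.005; 0 -0.0561 0.1196 0.75 0 0 0.005; 0 -0.0733 0.1341 0.875 0 0 0.005; 0 -0.0923 0.1463 1.0 0 0 0.005; 0 -0.0923 0.1463 1.0 0 0 0.045; 0 -0.0923 0.1463 1.0 0 0 0.045; 0 -0.0923 0.1463 1.0 0 0 0.045; 0 -0.0923 0.1463 1.0 0 0 0.045"

```text
clock: 6.9
tcp_pos: [0.5904, -0.2039, 0.0876]
eef_rot: [2.431, 1.988, 0.0]
ft_force: [-1.2, 0.3, -0.6]
finger_gap: 0.0449
gripper_force: 0.0
```

Call:
arm_command --moves "0 0 -0.03 0 0 0 0.045; 0 0 -0.07 0 0 0 0.045; 0 0 -0.12 0 0 0 0.045; 0 0 -0.17 0 0 0 0.045; 0 0 -0.17 0 0 0 0.045"

```text
clock: 7.4
tcp_pos: [0.5902, -0.2046, 0.2647]
eef_rot: [2.423, 1.98, 0.012]
ft_force: [0.2, 0.5, -0.3]
finger_gap: 0.0453
gripper_force: 0.0
```

Run:
```python
from rel import *
print(rel([.585,.2865,.26],R_of([0,1,0])), robot.read_state()["joints"])
f=robot.grab_frame("scene");t=robot.grab_frame("top")
a=cv2.resize(f["img"][150:270,110:270],(400,300));b=cv2.resize(t["img"][140:300,260:420],(400,300))
cv2.imwrite("pics/s6.png",np.hstack([a,b]))
```

```text
[ 0.4803 -0.1029  0.0022  0.0089  0.0144 -1.7711] [-4.08790739e-01  4.28383652e-01  1.37885145e+00  1.19026715e-03
  1.31960296e+00 -2.08716143e-01]
```

View pics/s6.png

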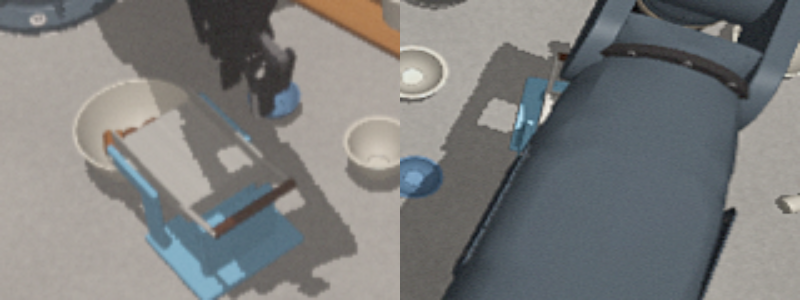

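The tray is level, empty and released. Moving over to the press, then checking the bowl from above.

Call:
arm_command --moves "0.4803 -0.1029 0.0022 0.0089 0.0144 -1.7711 0.032; 0.4803 -0.1029 0.0022 0.0089 0.0144 -1.7711 0.032; 0.4803 -0.1029 0.0022 0.0089 0.0144 -1.7711 0.032; 0.4803 -0.1029 0.0022 0.0089 0.0144 -1.7711 0.032; 0.4803 -0.1029 0.0022 0.0089 0.0144 -1.7711 0.032; 0.4803 -0.1029 0.0022 0.0089 0.0144 -1.7711 0.032; 0.4803 -0.1029 0.0022 0.0089 0.0144 -1.7711 0.032; 0.4803 -0.1029 0.0022 0.0089 0.0144 -1.7711 0.032; 0.4803 -0.1029 0.0022 0.0089 0.0144 -1.7711 0.032; 0.4803 -0.1029 0.0022 0.0089 0.0144 -1.7711 0.032; 0.4803 -0.1029 0.0022 0.0089 0.0144 -1.7711 0.032; 0.4803 -0.1029 0.0022 0.0089 0.0144 -1.7711 0.032"

```text
clock: 8.7
tcp_pos: [0.5814, 0.2889, 0.2523]
eef_rot: [0.013, -3.126, -0.007]
ft_force: [0.5, -1.0, -0.1]
finger_gap: 0.0323
gripper_force: 0.0
```

Call:
arm_command --moves "0 0 0 0 0 0 0.032; 0 0 0 0 0 0 0.032; 0 0 0 0 0 0 0.032"

```text
clock: 9.0
tcp_pos: [0.5823, 0.2874, 0.2542]
eef_rot: [-0.005, -3.127, -0.008]
ft_force: [0.0, 0.1, 0.2]
finger_gap: 0.032
gripper_force: 0.0
```

Run:
```python
from rel import *
print(rel([.585,.2865,.15],R_of([0,1,0])), robot.read_state()["joints"],robot.read_state()["tcp_pos"])
f=robot.grab_frame("scene");t=robot.grab_frame("top")
np.save("s7.npy",f,allow_pickle=True)
a=cv2.resize(f["img"][60:180,250:410],(400,300));b=cv2.resize(t["img"][200:300,270:370],(400,300))
cv2.imwrite("pics/s7.png",np.hstack([a,b]))
hsv=cv2.cvtColor(t["img"],cv2.COLOR_BGR2HSV);m=cv2.inRange(hsv,np.array((2,90,30)),np.array((18,255,255)))[225:290,290:360]
n,l,st,c=cv2.connectedComponentsWithStats(m)
for i in range(1,n):
    if st[i,4]>8: p=onplane(t,c[i]+[290,225],.03); print(st[i,4],p,np.linalg.norm(p[:2]-[.351,-.158]))
```

```text
[-0.0042 -0.0014  0.1041  0.0049 -0.0144 -0.0033] [ 0.38226316  0.49885053  1.29673102  0.01015893  1.35757575 -1.18747723] [0.58226689 0.28737046 0.25418812]
71 [ 0.3743654  -0.15959989  0.03      ] 0.023420114203892353
194 [ 0.33397412 -0.15437257  0.03      ] 0.017408012227575202
```

View pics/s7.png

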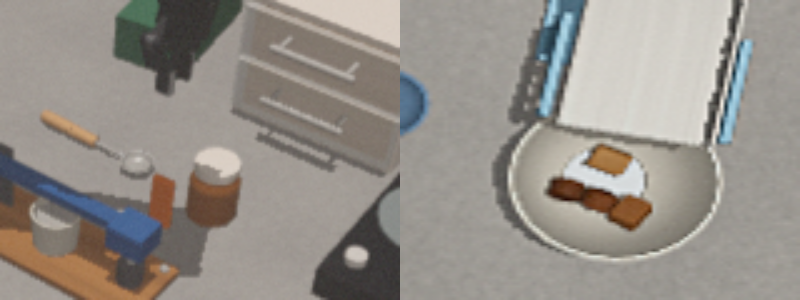

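All four chunks lie in the bowl, with centres within about 50 mm of its axis, and the gripper is above the tab. Descending part way with the correction.

Call:
arm_command --moves "-0.0042 -0.0014 0.05 0.005 -0.0144 -0.003 0.032; -0.0042 -0.0014 0.09 0.005 -0.0144 -0.003 0.032; -0.0042 -0.0014 0.104 0.005 -0.0144 -0.003 0.032; -0.0042 -0.0014 0.104 0.005 -0.0144 -0.003 0.032; -0.0042 -0.0014 0.104 0.005 -0.0144 -0.003 0.032"

```text
clock: 9.6
tcp_pos: [0.5861, 0.2872, 0.1527]
eef_rot: [-0.004, 3.139, 0.001]
ft_force: [0.2, -0.1, 0.4]
finger_gap: 0.0321
gripper_force: 0.0
```

Run:
```python
from rel import *
print(rel([.585,.2865,.092],R_of([0,1,0])), robot.read_state()["tcp_pos"])
```

```text
[ 0.0012 -0.0007  0.0607  0.0009  0.0027  0.0026] [0.58608026 0.28718629 0.15268038]
```

Call:
arm_command --moves "0.001 -0.0007 0.02 0 0 0 0.032; 0.001 -0.0007 0.04 0 0 0 0.032; 0.001 -0.0007 0.06 0 0 0 0.032; 0.001 -0.0007 0.06 0 0 0 0.032; 0.001 -0.0007 0.06 0 0 0 0.005; 0.001 -0.0007 0.06 0 0 0 0.005; 0.001 -0.0007 0.06 0 0 0 0.005; 0.001 -0.0007 0.06 0 0 0 0.005"

```text
clock: 10.4
tcp_pos: [0.5852, 0.2875, 0.0933]
eef_rot: [-0.004, 3.138, 0.004]
ft_force: [-0.9, 4.9, 2.6]
finger_gap: 0.0109
gripper_force: 61.0
```

Tab gripped. Pulling the latch sideways while the arm is down.

Call:
arm_command --moves "0 0.005 0 0 0 0 0.005; 0 0.01 0 0 0 0 0.005; 0 0.0145 0 0 0 0 0.005; 0 0.0145 0 0 0 0 0.005; 0 0.0145 0 0 0 0 0.005; 0 0.0145 0 0 0 0 0.005"

```text
clock: 11.0
tcp_pos: [0.5853, 0.3002, 0.093]
eef_rot: [-0.004, 3.138, -0.001]
ft_force: [-0.6, -5.6, 7.9]
finger_gap: 0.011
gripper_force: 61.8
```

Run:
```python
from rel import *
print(robot.read_state()["tcp_pos"],robot.read_state()["ft_force"])
# hinge in tool frame (x_tool=-X, y=+Y, z down): hinge at world x=.585-.22, z=.10 ; TCP z .093
for z0 in(.093,):
  h=np.array([.22,0,z0-.100])
  for th in np.arange(.1,.56,.05):
    M=Ro.from_rotvec([0,th,0]).as_matrix(); print(round(th,2),np.round(h+M@(-h),4), np.round(M[:,2],3))
```

```text
[0.58528173 0.30020078 0.0929772 ] [-0.63785066 -5.58473414  7.93242274]
0.1 [0.0018 0.     0.0219] [0.1   0.    0.995]
0.15 [0.0035 0.     0.0328] [0.149 0.    0.989]
0.2 [0.0058 0.     0.0436] [0.199 0.    0.98 ]
0.25 [0.0086 0.     0.0542] [0.247 0.    0.969]
0.3 [0.0119 0.     0.0647] [0.296 0.    0.955]
0.35 [0.0157 0.     0.075 ] [0.343 0.    0.939]
0.4 [0.0201 0.     0.0851] [0.389 0.    0.921]
0.45 [0.0249 0.     0.095 ] [0.435 0.    0.9  ]
0.5 [0.0303 0.     0.1046] [0.479 0.    0.878]
0.55 [0.0361 0.     0.114 ] [0.523 0.    0.853]
```

Call:
arm_command --moves "0 0.0015 0 0 0 0 0.005; 0 0.0015 0 0 0 0 0.005; 0.0001 0.0015 -0.011 0 -0.05 0 0.005; 0.0004 0.0015 -0.022 0 -0.1 0 0.005; 0.0004 0.0015 -0.022 0 -0.1 0 0.005"

```text
clock: 11.5
tcp_pos: [0.5848, 0.3017, 0.1153]
eef_rot: [-0.005, 3.036, -0.001]
ft_force: [5.4, -6.3, -2.4]
finger_gap: 0.0108
gripper_force: 60.4
```

The arm is coming up freely (z force about −2.4 N). Lifting the rest.

Call:
arm_command --moves "0.0001 0 -0.011 0 -0.05 0 0.005; 0.0004 0 -0.022 0 -0.1 0 0.005; 0.0015 0 -0.033 0 -0.15 0 0.005; 0.003 0 -0.0438 0 -0.2 0 0.005; 0.0077 0 -0.0653 0 -0.3 0 0.005; 0.0147 0 -0.0863 0 -0.4 0 0.005; 0.0189 0 -0.0964 0 -0.45 0 0.005; 0.0189 0 -0.0964 0 -0.45 0 0.005; 0.0189 0 -0.0964 0 -0.45 0 0.005; 0.0189 0 -0.0964 0 -0.45 0 0.005; 0.0189 0 -0.0964 0 -0.45 0 0.005; 0.0189 0 -0.0964 0 -0.45 0 0.005"

```text
clock: 12.7
tcp_pos: [0.5566, 0.3015, 0.2088]
eef_rot: [-0.003, 2.588, 0.0]
ft_force: [6.7, -7.7, 1.9]
finger_gap: 0.0108
gripper_force: 60.5
```

Run:
```python
from rel import *
s=robot.read_state();print(s["tcp_pos"],Ro.from_rotvec(s["eef_rot"]).as_matrix()[:,2],s["ft_force"],s["gripper_force"])
f=robot.grab_frame("scene")
# is the coupler up? blue mask centroid before/after against its expected place at 0.55 rad
S=np.load("s7.npy",allow_pickle=True).item()
for g in(S,f):
    m=cv2.inRange(cv2.cvtColor(g["img"],cv2.COLOR_BGR2HSV),np.array((105,120,40)),np.array((125,255,255)))[100:190,230:330]; ys,xs=np.nonzero(m); i=xs>np.percentile(xs,85); print(len(xs),xs[i].mean()+230,ys[i].mean()+100)
for th in(0,.4,.55,.7): print(th,proj(f,[.365+.22*np.cos(th),.2246,.1+.22*np.sin(th)]))
```

```text
[0.55657693 0.30147558 0.20882066] [ 5.25760988e-01  6.29119859e-04 -8.50632111e-01] [ 6.65123351 -7.71030221  1.90820781] 60.483434200286865
261 308.8378378378378 150.2972972972973
173 305.03846153846155 118.76923076923077
0 [302.78431952 152.22622226]
0.4 [299.94663017 128.76696193]
0.55 [296.38522818 119.14652149]
0.7 [291.53043801 109.4921447 ]
```

The coupler's rise in the picture (31.5 px) matches about 0.53 rad, held steady with a 60 N grip. Handing in.

```bash
python3 -c "
from rig import robot
print(robot.job_done())"
```

```text
the job is handed in; nothing more can be done
None
```

Handed in at about 13 s on the clock; no verdict came back. All four root chunks are in the bowl, the tray is released and level, the latch was pulled while the arm was down, and the gripper holds the press arm steady at about 0.53 rad (30°).

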